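# Close the ingredient pots with their own lids

## Task

Close the three open ingredient pots on the bakery table: pick out the round lids and put each one on the pot of its own colour, red on red, yellow on yellow, blue on blue, knob up and sitting flat on the rim. The pots stay standing where they are, and the square lids and the steel shaker are left alone.

Things in the scene. Friction and masses are not known exactly. Their poses are not given: they have to be found in the camera images.
- red_lid: round red lid for a pot: disc 90 mm across and 6 mm thick, its underside 10 mm above the origin; below it a white plug 50 mm across and 10 mm deep, on which it stands on the table; on top a black upright knob, a straight cylinder 24 mm across and 32 mm high, from 16 to 48 mm above the origin. Origin at the centre of the plug's underside, z up through the knob; round, so its yaw means nothing. About 0.1 kg, loose. The knob is the grip.
- red_pot: open round red pot, straight-walled: 76 mm outside, 68 mm inside, 60 mm high, floor 6 mm thick. Origin at the centre of its underside on the table, z up, rim 60 mm above the origin; yaw means nothing. About 0.5 kg, loose, stands on the table. A lid's 50 mm plug drops into its mouth with 9 mm to spare all round; the closed lid's origin then lies 50 mm above the pot's origin.
- yellow_lid: round yellow lid for a pot: disc 90 mm across and 6 mm thick, its underside 10 mm above the origin; below it a white plug 50 mm across and 10 mm deep, on which it stands on the table; on top a black upright knob, a straight cylinder 24 mm across and 32 mm high, from 16 to 48 mm above the origin. Origin at the centre of the plug's underside, z up through the knob; round, so its yaw means nothing. About 0.1 kg, loose. The knob is the grip.
- yellow_pot: open round yellow pot, straight-walled: 76 mm outside, 68 mm inside, 60 mm high, floor 6 mm thick. Origin at the centre of its underside on the table, z up, rim 60 mm above the origin; yaw means nothing. About 0.5 kg, loose, stands on the table. A lid's 50 mm plug drops into its mouth with 9 mm to spare all round; the closed lid's origin then lies 50 mm above the pot's origin.
- blue_lid: round blue lid for a pot: disc 90 mm across and 6 mm thick, its underside 10 mm above the origin; below it a white plug 50 mm across and 10 mm deep, on which it stands on the table; on top a black upright knob, a straight cylinder 24 mm across and 32 mm high, from 16 to 48 mm above the origin. Origin at the centre of the plug's underside, z up through the knob; round, so its yaw means nothing. About 0.1 kg, loose. The knob is the grip.
- blue_pot: open round blue pot, straight-walled: 76 mm outside, 68 mm inside, 60 mm high, floor 6 mm thick. Origin at the centre of its underside on the table, z up, rim 60 mm above the origin; yaw means nothing. About 0.5 kg, loose, stands on the table. A lid's 50 mm plug drops into its mouth with 9 mm to spare all round; the closed lid's origin then lies 50 mm above the pot's origin.
- square_blue_lid: SQUARE blue lid, a bystander that fits none of the pots: plate 80 x 80 x 6 mm on a white 50 mm square plug 10 mm deep, black knob 24 mm across up to 48 mm high. Origin at the centre of its underside, x and y along its sides. Loose, to be left alone.
- square_yellow_lid: SQUARE yellow lid, a bystander that fits none of the pots: plate 80 x 80 x 6 mm on a white 50 mm square plug 10 mm deep, black knob 24 mm across up to 48 mm high. Origin at the centre of its underside, x and y along its sides. Loose, to be left alone.
- shaker: steel sugar shaker, a bystander: closed cylinder 50 mm across, 70 mm high, upright, origin at the centre of its underside. Loose, to be left alone.
Things that resemble listed ones, but are neither listed nor needed, are in the scene too. What is shaped like the red_lid but green, pink or turquoise is not meant.

How it is judged (in metres and radians):
At the end, for the whole second after the job is handed in: Each round lid sits on the pot of its colour, centred within 12 mm, plug inside the mouth (lid origin 46 to 54 mm above the pot's), level within 0.08 rad, at rest; every pot upright on the table within 40 mm of where it started; square lids and shaker upright and within 30 mm of where they started (horizontal distance between red_lid and red_pot below 0.012 m and z of red_lid in the frame of red_pot between 0.046 and 0.054 m and angle between each of red_lid, red_pot, yellow_lid, yellow_pot, blue_lid, blue_pot's own z axis and vertical below 0.08 rad and height (world z) of each of red_pot, yellow_pot, blue_pot below 0.01 m and distance of each of red_pot, yellow_pot, blue_pot from where it was at the start of the episode below 0.04 m and linear speed of each of red_lid, red_pot, yellow_lid, yellow_pot, blue_lid, blue_pot below 0.02 m/s and horizontal distance between yellow_lid and yellow_pot below 0.012 m and z of yellow_lid in the frame of yellow_pot between 0.046 and 0.054 m and horizontal distance between blue_lid and blue_pot below 0.012 m and z of blue_lid in the frame of blue_pot between 0.046 and 0.054 m and distance of each of square_blue_lid, square_yellow_lid, shaker from where it was at the start of the episode below 0.03 m and angle between each of square_blue_lid, square_yellow_lid, shaker's own z axis and vertical below 0.15 rad); the robot touches nothing.
It fails at once if a square lid or the shaker is shifted by 30 mm or more, or tipped (distance of any of square_blue_lid, square_yellow_lid, shaker from where it was at the start of the episode above 0.03 m or angle between any of square_blue_lid, square_yellow_lid, shaker's own z axis and vertical above 0.3 rad).
It fails at once if a pot is shifted by 40 mm or more, or tipped (distance of any of red_pot, yellow_pot, blue_pot from where it was at the start of the episode above 0.04 m or angle between any of red_pot, yellow_pot, blue_pot's own z axis and vertical above 0.3 rad).
It also fails if it takes over 96 s, if anything falls off the work surface, if the arm or the gripper's body presses on something with over 40 N, if the wrist force passes 120 N, or if a joint passes its speed limit or range.

## Robot

A 6-joint arm with a two-finger parallel gripper is mounted at the origin on the work surface. World frame = base frame: x ahead of the robot, y to its left, z up, the work surface at z = 0. Lengths are in m, angles in degrees, forces in N, time in s.
With the tool pointing down it reaches from about 0.375 to 0.9 m from the base axis. Payload 3.1 kg.
Tool frame: the origin (TCP) lies between the finger pads; the fingertips stand 11 mm ahead of it and the grasp point (between the pads) lies 8 mm behind it; x points along the fingers, y is the direction in which the jaws open and shut, and the axes are right-handed (so a half turn about x gives the same grasp; the last joint's range is limited). The gripper opens to 87 mm and grips with 3 to 60 N. Pads are 19 mm wide; open, the fingers measure 117 mm over their backs; the gripper's body (75 mm by 190 mm) begins 51 mm behind the grasp point.
Start: joints at [-84.082, 30.224, 82.088, -0, 67.689, -10.227], TCP at [0.174, -0.6, 0.234] pointing down, gripper open.
Joint ranges: [-176.69, 176.69], [-43.24, 126.21], [12.49, 139.97], [-82, 262], [0, 151.66], [-163.58, 163.58]. Speed limits (degrees/s): [159.86, 159.86, 180, 180, 180, 180].

## Interface

Orientations are given as a 3x3 rotation matrix whose columns are the frame's x, y, z axes.
In Python, from rig import bot gives the robot as it stands.
- The arm moves only by the shell command python3 -m inch 'ROWS' [OPENING]. ROWS is a JSON object of lists of equal length, an entry for each row: "dp": the shift along the tool's x, y, z in mm, a list of three; "yaw": the turn about the tool's x in degrees. In form: {"dp": [[tx, ty, tz], ...], "yaw": [yaw, ...]}. A call has 1 to 20 rows; each row shifts and turns the commanded pose from where the row before left it, along the tool's axes as they then stand; what a row does not reach is not made up. A row lasts 1/12 s, in which the tool goes at most 41.7 mm and 7.16 degrees, less where a joint would pass 70% of its speed; a pose out of reach is approached as far as the arm can. A call is refused whole if a number of a shift passes 41.7 or a number of a turn 7.16, either way. A call with a gripper value outside its range is refused whole. OPENING is the finger opening in mm, from 0 to 87, set as the call begins (- or left out, the last holds). The fingers move at their own pace and stop on an object; the grip force is fixed at half the most. Time passes only in rows, so rows that do not move let the fingers close. It gives the time, the measured TCP pose, the force and the opening at its end, in the units of the state.
- bot.read_state(): the state, without advancing time (a new reading comes with each control period).
- bot.capture(name): name is "scene" or "top"; returns a dict with "color" (384x512x3 uint8, red, green, blue), "intrinsics" (3x3 intrinsics, pixels), "pose" (4x4, takes a point from camera to world coordinates). Camera axes: x right, y down, z forward; pixel columns grow to the right and rows downward; lengths in m; the calibration is good to about 2 mm. A picture is of the moment at which its call begins. There is no depth.
- bot.hand_in(): hands the job in, once; it reports no verdict.
The state is a dict: "time_s": time; "joint_positions": joint angles; "qvel": joint speeds; "tau": joint torques, N m; "position": TCP position; "tcp_rot": TCP orientation; "force": force on the tool from outside, world axes, zero at the start; "moment": the same for the moment, N m; "opening": opening from 0.0 (shut) to 1.0 (fully open).
Only numpy, scipy, OpenCV 4.12 (cv2) and the standard library are available. Lean on these libraries where they do the work, as an engineer would, in place of code of your own. Each camera call takes 0.05 s, during which the arm holds its last target.

## Working session

There is one attempt and no reset: what is moved stays moved. The work goes in short steps, Python scripts to look and compute and a shell command to move; the robot and the scene stay as the last step left them, time stands still between calls to the robot, and variables do not carry over. Pictures are saved under pics/ and viewed, and the job is handed in when it is done.

```bash
ls; mkdir -p pics
python3 - <<'E'
from rig import bot
import cv2,numpy as np
for n in("scene","top"):
    c=bot.capture(n); cv2.imwrite(f"pics/{n}0.png",c["color"][:,:,::-1]); np.savez(f"{n}0.npz",**c)
    print(n,np.round(c["intrinsics"],1).tolist(),np.round(c["pose"],3).tolist())
s=bot.read_state()
print(s["time_s"],np.round(s["position"],4),np.round(s["tcp_rot"],3).tolist(),s["opening"])
E
```

```text
pics
scene [[352.7, 0.0, 258.3], [0.0, 352.7, 189.5], [0.0, 0.0, 1.0]] [[0.876, 0.324, -0.359, 0.972], [0.483, -0.606, 0.632, -0.705], [-0.013, -0.727, -0.687, 0.79], [0.0, 0.0, 0.0, 1.0]]
top [[489.5, 0.0, 258.2], [0.0, 489.5, 187.8], [0.0, 0.0, 1.0]] [[0.019, -0.992, 0.121, 0.361], [-1.0, -0.019, 0.009, -0.013], [-0.006, -0.121, -0.993, 1.686], [0.0, 0.0, 0.0, 1.0]]
0.1 [ 0.1738 -0.5997  0.2327] [[-0.0, 0.278, -0.961], [0.002, -0.961, -0.278], [-1.0, -0.002, -0.0]] 0.999848718589254
```

View pics/scene0.png

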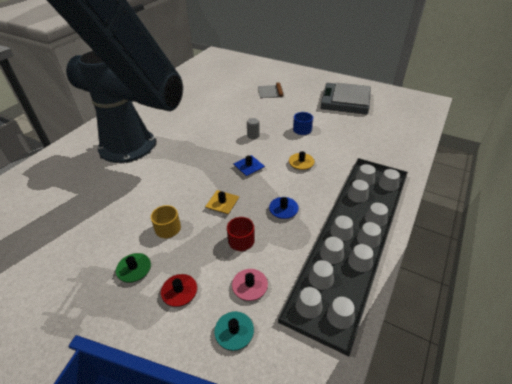

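View pics/top0.png

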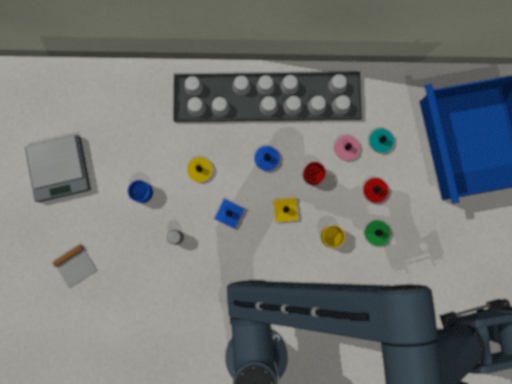

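Candidates for each lid, by top-view pixel:
- **Red:** the red disc (376,190). Pink (347,148), green (378,233) and turquoise (382,140) are lookalikes.
- **Yellow:** the round one (200,169). The square one (287,210) is excluded.
- **Blue:** the round one (267,158). The square one (230,213) is excluded.

The pots are red (315,173), yellow (333,236) and blue (140,191). Next I measure in both views and make a close crop.

```bash
cat > h.py <<'E'
import cv2,numpy as np
from scipy.optimize import least_squares
from rig import bot
HUE={'red':[(0,8),(172,180)],'yellow':[(18,32)],'blue':[(108,128)]}
def plane(c,uv,z):
    uv=np.atleast_2d(uv).astype(float);K=c["intrinsics"];P=c["pose"]
    d=np.c_[uv,np.ones(len(uv))]@np.linalg.inv(K).T@P[:3,:3].T
    o=P[:3,3];return o+d*((z-o[2])/d[:,2])[:,None]
def proj(c,X):
    P=c["pose"];p=(np.atleast_2d(X)-P[:3,3])@P[:3,:3];q=p@c["intrinsics"].T;return q[:,:2]/q[:,2:]
def mask(c,col,s=120,v=50):
    h=cv2.cvtColor(c["color"],cv2.COLOR_RGB2HSV);m=np.zeros(h.shape[:2],np.uint8)
    for a,b in HUE[col]: m|=cv2.inRange(h,(a,s,v),(b,255,255))
    return m
def blobs(c,col,amin=60):
    m=cv2.morphologyEx(mask(c,col),cv2.MORPH_CLOSE,np.ones((3,3)))
    cs,_=cv2.findContours(m,cv2.RETR_EXTERNAL,cv2.CHAIN_APPROX_NONE)
    return [k for k in cs if cv2.contourArea(k)>amin]
def fit(c,k,z,r=None):
    h=cv2.convexHull(k)[:,0]; w=plane(c,h,z)[:,:2]
    f=lambda p:np.hypot(*(w-p[:2]).T)-p[2]
    s=least_squares(f,[*w.mean(0),.04],loss='soft_l1',f_scale=.002)
    return s.x,np.abs(s.fun).max()
def load(n): return dict(np.load(n))
E
python3 - <<'E'
from h import *
for n in("top","scene"):
    c=load(n+"0.npz")
    for col in HUE:
        for k in blobs(c,col):
            (u,v),_,_=cv2.fitEllipse(k); a=cv2.contourArea(k)
            if a>2500: continue
            x,e=fit(c,k,.015);y,e2=fit(c,k,.06)
            print(n,col,(int(u),int(v)),int(a),'z15',np.round(x*1e3,1),round(e*1e3,1),'z60',np.round(y*1e3,1),round(e2*1e3,1))
c=load("top0.npz")["color"][:,:,::-1]
cr=np.hstack([cv2.resize(c[v-25:v+25,u-25:u+25],(200,200),interpolation=cv2.INTER_NEAREST) for u,v in((376,190),(200,169),(267,158))])
cv2.imwrite("pics/crop0.png",cr)
E
```

```text
top red (375, 189) 457 z15 [ 564.9 -401.3   42.6] 0.9 z60 [ 559.4 -390.8   41.5] 0.8
top red (314, 172) 352 z15 [ 619.6 -190.4   38.1] 2.4 z60 [ 612.6 -185.6   37. ] 2.3
top yellow (332, 236) 384 z15 [ 403.9 -254.7   38.6] 2.4 z60 [ 402.7 -248.2   37.6] 2.3
top yellow (285, 209) 483 z15 [491.8 -96.2  48.1] 9.0 z60 [488.3 -94.   46.8] 8.7
top yellow (199, 169) 461 z15 [626.1 205.4  43.3] 0.6 z60 [618.9 199.6  42.1] 0.6
top blue (229, 213) 454 z15 [474.9  99.8  48.2] 10.2 z60 [471.9  96.8  46.9] 9.9
top blue (139, 191) 362 z15 [545.6 408.5  38.6] 4.1 z60 [540.6 397.1  37.6] 3.9
top blue (266, 157) 442 z15 [669.4 -26.1  42.7] 1.6 z60 [661.1 -25.7  41.6] 1.6
scene red (178, 289) 870 z15 [ 567.  -398.5   44.5] 0.8 z60 [ 590.5 -416.3   41.9] 0.8
scene red (249, 284) 669 z15 [ 713.4 -302.4   40.4] 2.8 z60 [ 728.4 -325.8   38.1] 2.6
scene red (240, 233) 713 z15 [ 610.5 -169.3   55.4] 15.2 z60 [ 631.5 -200.4   52.1] 14.3
scene yellow (165, 221) 690 z15 [ 390.4 -237.9   58.6] 17.3 z60 [ 424.1 -264.9   55.1] 16.3
scene yellow (222, 202) 368 z15 [493.4 -90.5  50.7] 11.2 z60 [ 521.2 -126.1   47.7] 10.6
scene yellow (300, 161) 264 z15 [628.4 207.2  44.6] 1.7 z60 [648.4 154.3  42. ] 1.6
scene blue (104, 379) 106 z15 [ 576.8 -641.6   27.8] 1.7 z60 [ 599.7 -645.2   26.2] 1.6
scene blue (123, 371) 2230 z15 [  729.1 -1077.5   542.6] 80.9 z60 [  742.8 -1054.6   509.9] 76.1
scene blue (283, 207) 367 z15 [671.9 -23.6  43.8] 1.4 z60 [689.3 -63.1  41.3] 1.3
scene blue (248, 165) 250 z15 [478.4  98.9  48.8] 8.2 z60 [507.   52.3  46. ] 7.6
scene blue (302, 122) 316 z15 [530.1 428.9  69.7] 21.7 z60 [555.7 363.1  65.6] 20.3
```

View pics/crop0.png

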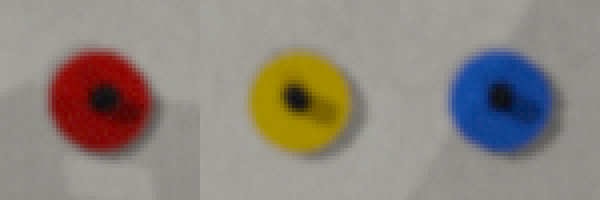

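The crops show three round discs with black knobs, so the choice holds. The pot fits on whole outlines are biased by the walls, so I refit using only the rim arc on the side away from the camera.

```bash
cat >> h.py <<'E'
def fitpot(c,k,r=.0375,z=.06):
    h=cv2.convexHull(k)[:,0]; w=plane(c,h,z)[:,:2]; o=c["pose"][:2,3]; p=w.mean(0)
    for _ in range(10):
        d=(p-o)/np.linalg.norm(p-o); q=w[(w-p)@d>-.005]
        s=least_squares(lambda p:np.hypot(*(q-p).T)-r,p); p=s.x
    return p,np.abs(s.fun).max(),len(q)
E
python3 - <<'E'
from h import *
for n,L in(("top",{'red':(314,172),'yellow':(332,236),'blue':(139,191)}),("scene",{'red':(240,233),'yellow':(165,221),'blue':(302,122)})):
    c=load(n+"0.npz")
    for col,t in L.items():
        k=min(blobs(c,col),key=lambda k:np.hypot(*(np.array(cv2.fitEllipse(k)[0])-t)))
        p,e,m=fitpot(c,k); print(n,col,np.round(p*1e3,1),round(e*1e3,1),m)
    # knob cross-check of lids
for n in("top","scene"):
    c=load(n+"0.npz"); g=c["color"].max(2)
    for nm,xy in(('red',(.566,-.400)),('yellow',(.6273,.2063)),('blue',(.6706,-.025))):
        u,v=proj(c,[*xy,.04])[0].astype(int)
        w=(g[v-9:v+10,u-9:u+10]<45).astype(np.uint8)
        nl,lab,st,ce=cv2.connectedComponentsWithStats(w); i=1+st[1:,4].argmax()
        q=ce[i]+[u-9,v-9]; print(n,nm,'knob z32',np.round(plane(c,q,.032)[0,:2]*1e3,1),'z48',np.round(plane(c,q,.048)[0,:2]*1e3,1),st[i])
E
```

```text
top red [ 612.6 -185.6] 2.7 9
top yellow [ 401.9 -248.9] 1.7 8
top blue [541.8 398.2] 4.0 8
scene red [ 618.6 -186.2] 1.4 10
scene yellow [ 406.4 -248.9] 1.3 9
scene blue [548.2 398.6] 2.1 6
top red knob z32 [ 565.3 -401.3] z48 [ 563.3 -397.5] [ 7  8  6  5 24]
top yellow knob z32 [625.8 206.3] z48 [623.2 204.2] [ 8  8  5  5 17]
top blue knob z32 [669.1 -26.4] z48 [666.2 -26.3] [ 8  8  5  5 20]
scene red knob z32 [ 566.1 -398.4] z48 [ 574.7 -404.9] [  6   4  10  14 113]
scene yellow knob z32 [627.4 209.6] z48 [634.7 190.3] [ 7  6  6 10 40]
scene blue knob z32 [671.4 -23.4] z48 [677.7 -37.8] [ 6  6  7 11 64]
```

Run:
```python
from h import *
rows=[]
for n,L in(("top",{'red':(614,-186),'yellow':(404,-249),'blue':(545,398)}),("scene",{'red':(614,-186),'yellow':(404,-249),'blue':(545,398)})):
    c=load(n+"0.npz"); im=c["color"][:,:,::-1]; r=[]
    for col,t in L.items():
        S=8
        t=np.array(t)/1e3
        u,v=proj(c,[*t,.05])[0].astype(int)
        cr=cv2.resize(im[v-16:v+17,u-16:u+17],None,fx=S,fy=S,interpolation=cv2.INTER_NEAREST)
        a=np.linspace(0,2*np.pi,60)
        for rad,cc in((.038,(0,255,0)),(.034,(255,255,255))):
            q=proj(c,np.c_[t[0]+rad*np.cos(a),t[1]+rad*np.sin(a),0*a+.06])
            cv2.polylines(cr,[((q-[u-16,v-16]+.5)*S).astype(int)],True,cc,1)
        r.append(cr)
    rows.append(np.hstack(r))
cv2.imwrite("pics/pots0.png",np.vstack(rows))
```

```text
(no output)
```

View pics/pots0.png

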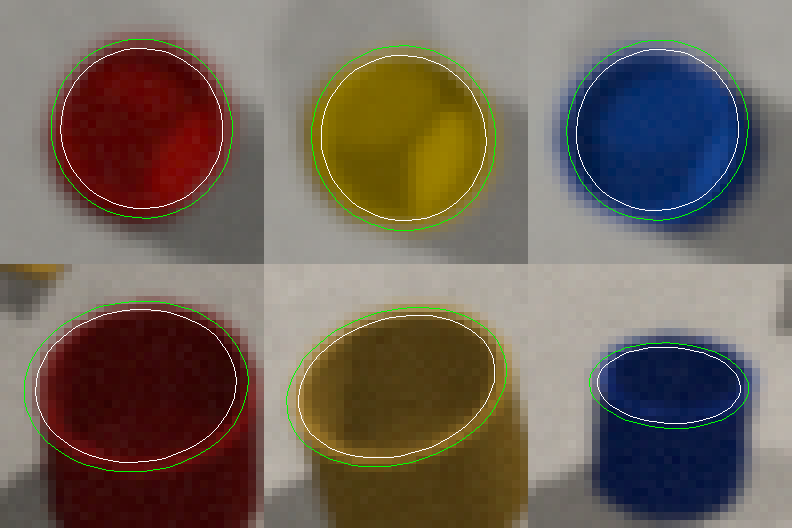

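The overlay shows the true rims sit about 3 mm further out in +x and +y than drawn. I'll use red pot ≈ (617,-184), yellow ≈ (406,-247), blue ≈ (548,401), and check again with each lid held above its pot. First move is to the red lid.

```bash
cat > go.py <<'E'
import sys,numpy as np
from rig import bot
s=bot.read_state();R=np.array(s["tcp_rot"]);p=np.array(s["position"])*1e3
t=np.array([float(a) for a in sys.argv[1:4]])
d=R.T@(t-p);print("t",round(s["time_s"],2),"at",np.round(p,1),"dp tool",np.round(d,1),"len",round(np.linalg.norm(d),1),"open",round(s["opening"]*87,1),"F",np.round(s["force"],1))
E
python3 go.py 566 -400 200
```

```text
t 0.1 at [ 173.8 -599.7  232.7] dp tool [  33.   -82.7 -432.3] len 441.4 open 87.0 F [-0.  -0.2  0.5]
```

```bash
python3 -m inch '{"dp": [[0,-3,-15],[2,-6,-30],[2,-6,-30],[2,-6,-30],[2,-6,-30],[2,-6,-30],[2,-6,-30],[2,-6,-30],[2,-6,-30],[2,-6,-30],[2,-6,-30],[2,-6,-30],[2,-6,-30],[2,-5,-29],[3,-2,-20],[4,-1,-8],[0,0,0],[0,0,0]], "yaw": [0,0,0,0,0,0,0,0,0,0,0,0,0,0,0,0,0,0]}' 70; python3 go.py 566 -400 100
```

```text
time_s: 1.6
position: [0.5651, -0.3996, 0.1997]
tcp_rot: [[-0.002, 0.279, -0.96], [0.001, -0.96, -0.279], [-1.0, -0.002, 0.002]]
force: [-0.8, -1.0, 0.3]
opening: 0.803
t 1.6 at [ 565.1 -399.6  199.7] dp tool [99.7  0.8 -0.9] len 99.7 open 69.9 F [-0.8 -1.   0.3]
```

```bash
python3 -m inch '{"dp": [[10,0,-1],[25,0,0],[25,0,0],[25,0,0],[15,0,0],[0,0,0],[0,0,0]], "yaw": [0,0,0,0,0,0,0]}'
python3 - <<'E'
from h import *
for n in("scene","top"):
    c=bot.capture(n); im=c["color"][:,:,::-1]; u,v=proj(c,[.566,-.4,.05])[0].astype(int)
    cv2.imwrite(f"pics/{n}1.png",cv2.resize(im[v-50:v+30,u-50:u+50],None,fx=5,fy=5))
E
python3 -c "
import cv2,numpy as np
cv2.imwrite('pics/a1.png',cv2.resize(np.hstack([cv2.imread('pics/scene1.png'),cv2.imread('pics/top1.png')]),(800,320)))"
```

```text
time_s: 2.18
position: [0.565, -0.4006, 0.0994]
tcp_rot: [[-0.002, 0.276, -0.961], [0.002, -0.961, -0.276], [-1.0, -0.002, 0.001]]
force: [0.2, -0.9, 0.6]
opening: 0.804
```

View pics/a1.png

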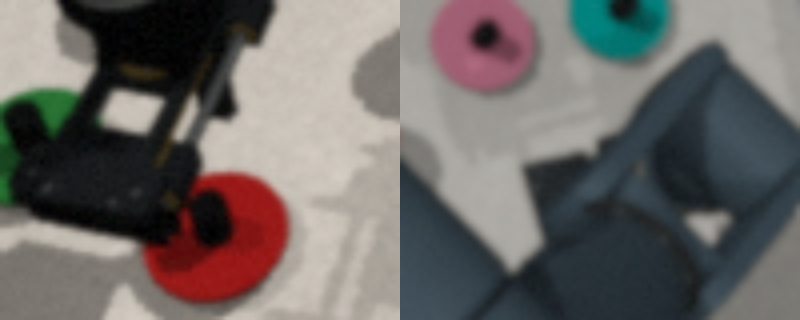

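The scene crop shows the gripper above the red lid, with both fingers clear of the knob. I go down to a TCP height of about 31 mm, which puts the tips at 20 mm.

```bash
python3 -m inch '{"dp": [[10,0,0],[15,0,0],[15,0,0],[12,0,0],[9,0,0],[5,0,0],[2,0,0],[0,0,0],[0,0,0]], "yaw": [0,0,0,0,0,0,0,0,0]}' && python3 -m inch '{"dp": [[0,0,0],[0,0,0],[0,0,0],[0,0,0],[0,0,0],[0,0,0],[0,0,0],[0,0,0]], "yaw": [0,0,0,0,0,0,0,0]}' 0; python3 go.py 617 -184 31
```

```text
time_s: 3.03
position: [0.5671, -0.4005, 0.0331]
tcp_rot: [[0.001, 0.278, -0.961], [-0.001, -0.961, -0.278], [-1.0, 0.001, -0.001]]
force: [0.1, 2.0, 0.7]
opening: 0.805
time_s: 3.7
position: [0.5666, -0.4, 0.0325]
tcp_rot: [[-0.0, 0.278, -0.961], [0.0, -0.961, -0.278], [-1.0, -0.0, 0.0]]
force: [-0.2, 1.1, 0.1]
opening: 0.28
t 3.7 at [ 566.6 -400.    32.5] dp tool [   1.6 -193.5 -108.5] len 221.9 open 24.4 F [-0.2  1.1  0.1]
```

The opening reads 24.4 mm, so the knob is gripped. I lift and carry it to the red pot.

```bash
python3 -m inch '{"dp": [[-6,0,0],[-15,0,0],[-25,0,0],[-25,0,0],[-25,0,0],[-15,0,0],[-6,0,0],[0,-6,-3],[0,-17,-10],[0,-26,-15],[0,-29,-16],[0,-29,-16],[0,-29,-16],[0,-26,-15],[0,-18,-10],[0,-9,-5],[0,-4,-2],[0,0,0],[0,0,0],[0,0,0]], "yaw": [0,0,0,0,0,0,0,0,0,0,0,0,0,0,0,0,0,0,0,0]}'; python3 go.py 617 -184 100
cat > look.py <<'E'
import sys
from h import *
x,y,name=float(sys.argv[1]),float(sys.argv[2]),sys.argv[3]; r=[]
for n in("scene","top"):
    c=bot.capture(n); np.savez(f"{n}_{name}.npz",**c); im=c["color"][:,:,::-1]; u,v=proj(c,[x,y,.07])[0].astype(int)
    u=np.clip(u,40,471);v=np.clip(v,40,343)
    r.append(cv2.resize(im[v-40:v+40,u-40:u+40],None,fx=5,fy=5,interpolation=cv2.INTER_CUBIC))
cv2.imwrite(f"pics/{name}.png",np.hstack(r))
E
python3 look.py .617 -.184 b1
```

```text
time_s: 5.37
position: [0.6165, -0.1863, 0.1494]
tcp_rot: [[-0.0, 0.277, -0.961], [-0.001, -0.961, -0.277], [-1.0, 0.0, 0.0]]
force: [-0.2, -0.3, -2.2]
opening: 0.265
t 5.37 at [ 616.5 -186.3  149.4] dp tool [49.4 -2.1 -1.1] len 49.4 open 23.1 F [-0.2 -0.3 -2.2]
```

View pics/b1.png

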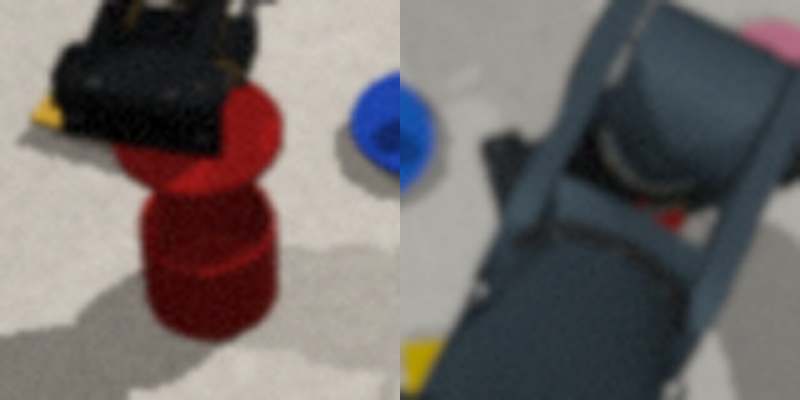

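The red lid is held level above the red pot, roughly concentric in the scene view (lid at about (200,140) in the crop, pot at (208,240)). I lower it to a few mm above seating and check the force.

```bash
python3 -m inch '{"dp": [[5,-1,0],[10,-1,-1],[15,0,0],[8,0,0],[0,0,0],[0,0,0],[0,0,0]], "yaw": [0,0,0,0,0,0,0]}'; python3 go.py 617 -184 82.5;python3 look.py .617 -.184 b2
```

```text
time_s: 6.05
position: [0.6174, -0.1827, 0.1117]
tcp_rot: [[0.0, 0.278, -0.961], [-0.0, -0.961, -0.278], [-1.0, 0.0, -0.0]]
force: [0.1, 0.3, -0.0]
opening: 0.27
t 6.05 at [ 617.4 -182.7  111.7] dp tool [29.2  1.1  0.8] len 29.2 open 23.5 F [ 0.1  0.3 -0. ]
```

View pics/b2.png

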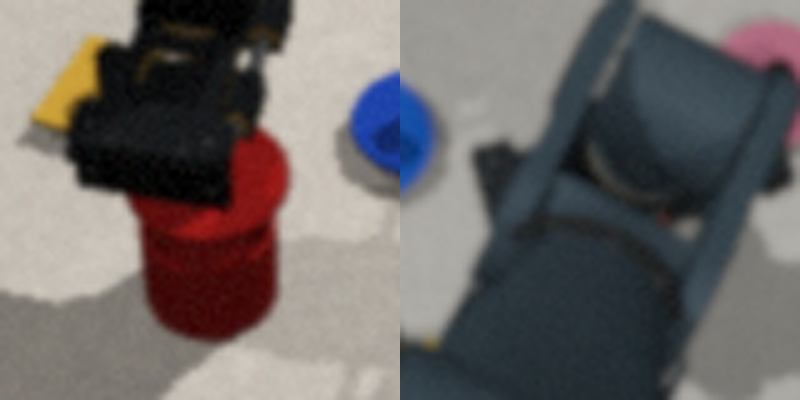

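Lid and pot are concentric: the lid spans about 127–288 and the pot 142–276 in the crop. I keep lowering.

```bash
python3 -m inch '{"dp": [[5,0,0],[8,0,0],[6,0,0],[4,0,0],[3,0,0],[1,0,0],[0,0,0],[0,0,0]], "yaw": [0,0,0,0,0,0,0,0]}'; python3 go.py 617 -184 82.5
```

```text
time_s: 6.82
position: [0.6173, -0.1826, 0.0845]
tcp_rot: [[0.0, 0.278, -0.961], [-0.0, -0.961, -0.278], [-1.0, 0.0, -0.0]]
force: [-0.4, -0.3, -0.5]
opening: 0.268
t 6.82 at [ 617.3 -182.6   84.5] dp tool [2.  1.3 0.6] len 2.5 open 23.3 F [-0.4 -0.3 -0.5]
```

There is no force at 84.5, and a plug standing on the rim would already have stopped at 92.5, so it is in the mouth. I go the last 2 mm and release.

```bash
python3 -m inch '{"dp": [[1,0,0],[1,0,0],[0,0,0],[0,0,0]], "yaw": [0,0,0,0]}'; python3 -m inch '{"dp": [[0,0,0],[0,0,0],[0,0,0],[0,0,0],[0,0,0],[-5,0,0],[-15,0,0],[-25,0,0],[-30,0,0],[-30,0,0],[-15,0,0],[0,0,0]], "yaw": [0,0,0,0,0,0,0,0,0,0,0,0]}' 60; python3 go.py 670.5 -25 200
```

```text
time_s: 7.15
position: [0.6172, -0.1826, 0.0826]
tcp_rot: [[0.0, 0.278, -0.961], [-0.0, -0.961, -0.278], [-1.0, 0.0, -0.0]]
force: [0.5, -0.0, -0.7]
opening: 0.268
time_s: 8.15
position: [0.6198, -0.1838, 0.2078]
tcp_rot: [[0.009, 0.278, -0.96], [-0.004, -0.961, -0.278], [-1.0, 0.007, -0.007]]
force: [0.6, -0.5, 0.1]
opening: 0.686
t 8.15 at [ 619.8 -183.8  207.8] dp tool [   7.6 -138.5  -92.8] len 166.9 open 59.7 F [ 0.6 -0.5  0.1]
```

```bash
python3 -m inch '{"dp": [[0,-8,-5],[0,-20,-13],[0,-27,-18],[0,-27,-18],[0,-25,-17],[0,-18,-13],[0,-9,-6],[0,-4,-3],[6,0,0],[18,0,0],[25,0,0],[25,0,0],[18,0,0],[8,0,0],[0,0,0],[0,0,0]], "yaw": [0,0,0,0,0,0,0,0,0,0,0,0,0,0,0,0]}'; python3 go.py 670.5 -25 31;python3 look.py .64 -.1 c1
```

```text
time_s: 9.48
position: [0.668, -0.0253, 0.1023]
tcp_rot: [[-0.001, 0.277, -0.961], [-0.0, -0.961, -0.277], [-1.0, -0.0, 0.001]]
force: [0.1, -0.2, -0.4]
opening: 0.687
t 9.48 at [668.  -25.3 102.3] dp tool [71.3  0.5 -2.6] len 71.3 open 59.8 F [ 0.1 -0.2 -0.4]
```

View pics/c1.png

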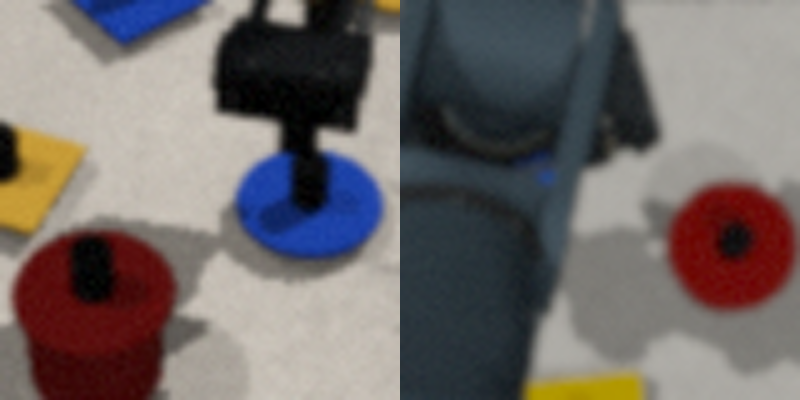

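The red lid sits flat on its pot at (95,290), and the gripper is straight above the blue knob at (308,190).

```bash
python3 -m inch '{"dp": [[10,0,-2],[15,0,0],[15,0,0],[12,0,0],[9,0,0],[6,0,0],[3,0,0],[0,0,0],[0,0,0]], "yaw": [0,0,0,0,0,0,0,0,0]}' && python3 -m inch '{"dp": [[0,0,0],[0,0,0],[0,0,0],[0,0,0],[0,0,0],[0,0,0],[0,0,0]], "yaw": [0,0,0,0,0,0,0]}' 0; python3 go.py 670 -25 170
```

```text
time_s: 10.33
position: [0.6704, -0.0237, 0.0329]
tcp_rot: [[0.001, 0.278, -0.961], [-0.0, -0.961, -0.278], [-1.0, 0.0, -0.001]]
force: [-0.3, 0.7, -0.7]
opening: 0.692
time_s: 10.92
position: [0.67, -0.0236, 0.0327]
tcp_rot: [[0.0, 0.278, -0.961], [0.0, -0.961, -0.278], [-1.0, 0.0, -0.0]]
force: [-0.1, -1.5, 0.9]
opening: 0.269
t 10.92 at [670.  -23.6  32.7] dp tool [-137.3    1.3    0.4] len 137.3 open 23.4 F [-0.1 -1.5  0.9]
```

```bash
python3 -m inch '{"dp": [[-6,0,0],[-16,0,0],[-26,0,0],[-30,0,0],[-26,0,0],[-18,0,0],[-10,0,0],[-3,0,0],[0,0,0],[0,0,0]], "yaw": [0,0,0,0,0,0,0,0,0,0]}' && python3 -m inch '{"dp": [[0,-6,0],[0,-15,0],[0,-25,0],[0,-30,0],[0,-30,0],[0,-30,0],[0,-30,0],[0,-30,0],[0,-30,0],[0,-30,0],[0,-30,0],[0,-30,0],[0,-30,0],[0,-30,0],[0,-26,0],[0,-20,0],[0,-12,0],[0,-6,0],[0,0,0],[0,0,0]], "yaw": [0,0,0,0,0,0,0,0,0,0,0,0,0,0,0,0,0,0,0,0]}'; python3 go.py 548 401 110;python3 look.py .548 .401 d1; python3 -c "
from rig import bot; print(bot.read_state()['joint_positions'])"
```

```text
time_s: 11.75
position: [0.669, -0.0234, 0.1662]
tcp_rot: [[-0.003, 0.278, -0.961], [0.001, -0.961, -0.278], [-1.0, -0.001, 0.002]]
force: [0.3, -0.3, -2.3]
opening: 0.264
time_s: 13.42
position: [0.5474, 0.3985, 0.1671]
tcp_rot: [[-0.001, 0.278, -0.96], [-0.001, -0.96, -0.278], [-1.0, 0.001, 0.001]]
force: [0.4, 0.2, -1.0]
opening: 0.265
t 13.42 at [547.4 398.5 167.1] dp tool [57.1 -2.2 -1.3] len 57.1 open 23.1 F [ 0.4  0.2 -1. ]
[ 2.65517395e+01  3.84007087e+01  7.73936892e+01 -3.21681923e-02
  6.42411756e+01  1.00496414e+02]
```

View pics/d1.png

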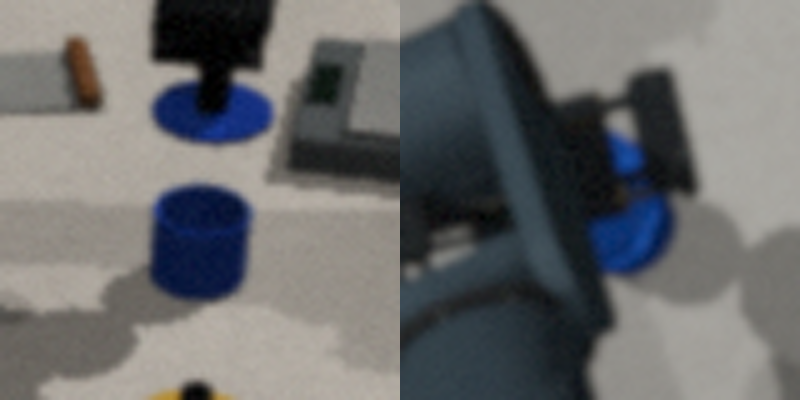

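```bash
python3 -m inch '{"dp": [[6,-1,-1],[14,-1,0],[18,0,0],[12,0,0],[6,0,0],[0,0,0],[0,0,0]], "yaw": [0,0,0,0,0,0,0]}'; python3 go.py 548 401 82.5;python3 look.py .548 .401 d2
python3 - <<'E'
from h import *
c=load("scene_d2.npz"); u,v=proj(c,[.548,.401,.07])[0].astype(int); k=min(blobs(c,'blue'),key=lambda k:np.hypot(*(k[:,0].mean(0)-(u,v))))
m=np.zeros(c["color"].shape[:2],np.uint8);cv2.drawContours(m,[k],-1,1,-1)
for r in range(v-20,v+30):
    q=np.flatnonzero(m[r]); 
    if len(q): print(r,q[0],q[-1],(q[0]+q[-1])/2)
print(proj(c,[[.548,.401,z] for z in(0,.03,.06,.08,.1)]))
E
```

```text
time_s: 14.1
position: [0.5483, 0.4009, 0.1113]
tcp_rot: [[-0.0, 0.278, -0.961], [-0.0, -0.961, -0.278], [-1.0, 0.0, 0.0]]
force: [-0.7, -0.4, -0.6]
opening: 0.268
t 14.1 at [548.3 400.9 111.3] dp tool [28.8 -0.2  0.2] len 28.8 open 23.3 F [-0.7 -0.4 -0.6]
105 299 310 304.5
106 296 312 304.0
107 295 313 304.0
108 294 314 304.0
109 294 315 304.5
110 294 315 304.5
111 294 315 304.5
112 294 315 304.5
113 295 314 304.5
114 295 313 304.0
115 295 312 303.5
116 295 312 303.5
117 294 312 303.0
118 294 312 303.0
119 294 311 302.5
120 294 311 302.5
121 294 311 302.5
122 294 311 302.5
123 294 311 302.5
124 294 311 302.5
125 294 311 302.5
126 294 311 302.5
127 294 310 302.0
128 294 310 302.0
129 294 310 302.0
130 294 310 302.0
131 294 310 302.0
132 296 309 302.5
133 297 307 302.0
134 303 304 303.5
[[302.01657515 130.58137863]
 [302.57483457 124.09830485]
 [303.1500952  117.41779582]
 [303.54343486 112.84993738]
 [303.94492584 108.18741749]]
```

View pics/d2.png

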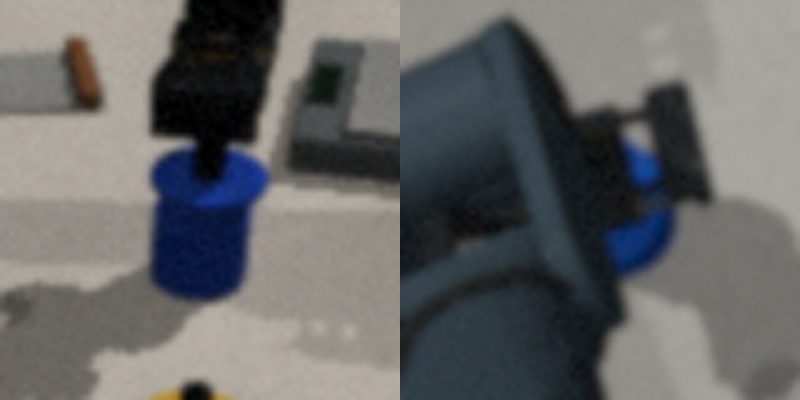

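Lid columns centre at 304.5 against the expected 303.7, so it is about 2 mm off along camera x. I correct with +2 in tool z and lower.

```bash
python3 -m inch '{"dp": [[4,0,1],[7,0,1],[7,0,0],[4,0,0],[3,0,0],[2,0,0],[0,0,0],[0,0,0]], "yaw": [0,0,0,0,0,0,0,0]}'; python3 go.py 548 401 82.5
```

```text
time_s: 14.87
position: [0.5462, 0.4007, 0.0844]
tcp_rot: [[-0.0, 0.278, -0.961], [-0.0, -0.961, -0.278], [-1.0, 0.0, 0.0]]
force: [-0.3, -0.2, -1.4]
opening: 0.266
t 14.87 at [546.2 400.7  84.4] dp tool [ 1.9  0.2 -1.8] len 2.6 open 23.1 F [-0.3 -0.2 -1.4]
```

```bash
python3 -m inch '{"dp": [[1,0,0],[0.7,0,0],[0,0,0],[0,0,0]], "yaw": [0,0,0,0]}'; python3 -m inch '{"dp": [[0,0,0],[0,0,0],[0,0,0],[0,0,0],[0,0,0],[-5,0,0],[-15,0,0],[-25,0,0],[-30,0,0],[-30,0,0],[-15,0,0],[0,0,0]], "yaw": [0,0,0,0,0,0,0,0,0,0,0,0]}' 60; python3 go.py 627.5 206.5 200
```

```text
time_s: 15.2
position: [0.5462, 0.4007, 0.083]
tcp_rot: [[0.0, 0.278, -0.961], [0.0, -0.961, -0.278], [-1.0, -0.0, -0.0]]
force: [-1.3, 0.7, -0.8]
opening: 0.267
time_s: 16.2
position: [0.5488, 0.4022, 0.2085]
tcp_rot: [[0.009, 0.278, -0.96], [0.005, -0.961, -0.278], [-1.0, -0.002, -0.01]]
force: [-0.2, 1.1, 1.1]
opening: 0.694
t 16.2 at [548.8 402.2 208.5] dp tool [  8.3 209.9 -21.1] len 211.1 open 60.3 F [-0.2  1.1  1.1]
```

```bash
python3 -m inch '{"dp": [[0,8,0],[0,18,-2],[0,28,-3],[0,30,-3],[0,30,-3],[0,30,-3],[0,28,-3],[0,20,-2],[0,12,-2],[0,5,0],[6,0,0],[18,0,0],[25,0,0],[25,0,0],[20,0,0],[10,0,0],[4,0,0],[0,0,0],[0,0,0]], "yaw": [0,0,0,0,0,0,0,0,0,0,0,0,0,0,0,0,0,0,0]}'; python3 go.py 627.5 206.5 31;python3 look.py .6 .3 e1
```

```text
time_s: 17.78
position: [0.6249, 0.2065, 0.0955]
tcp_rot: [[0.001, 0.279, -0.96], [0.0, -0.96, -0.279], [-1.0, 0.0, -0.001]]
force: [0.6, 0.2, 0.3]
opening: 0.69
t 17.78 at [624.9 206.5  95.5] dp tool [64.5  0.7 -2.4] len 64.5 open 60.1 F [0.6 0.2 0.3]
```

View pics/e1.png

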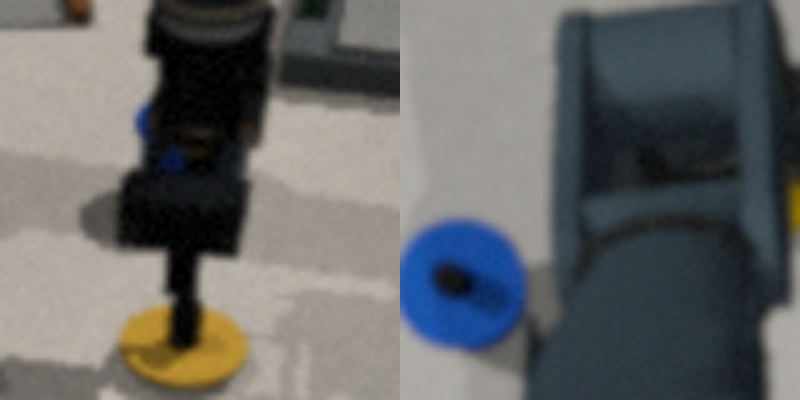

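The top view shows the blue pot capped, with its lid at (463,285) in the crop. The gripper is aligned over the yellow knob at (185,325). Descending to grip it.

```bash
python3 -m inch '{"dp": [[10,0,-2],[15,0,0],[14,0,0],[11,0,0],[7,0,0],[4,0,0],[2,0,0],[0,0,0],[0,0,0]], "yaw": [0,0,0,0,0,0,0,0,0]}' && python3 -m inch '{"dp": [[0,0,0],[0,0,0],[0,0,0],[0,0,0],[0,0,0],[0,0,0],[0,0,0]], "yaw": [0,0,0,0,0,0,0]}' 0; python3 go.py 406 -247 170
```

```text
time_s: 18.63
position: [0.6267, 0.2064, 0.0322]
tcp_rot: [[0.001, 0.278, -0.961], [0.0, -0.961, -0.278], [-1.0, 0.0, -0.001]]
force: [0.0, 0.1, -0.7]
opening: 0.693
time_s: 19.22
position: [0.6263, 0.2065, 0.032]
tcp_rot: [[0.0, 0.278, -0.961], [0.0, -0.961, -0.278], [-1.0, -0.0, -0.0]]
force: [0.1, 0.2, 1.0]
opening: 0.271
t 19.22 at [626.3 206.5  32. ] dp tool [-138.2  374.4  337.7] len 522.8 open 23.6 F [0.1 0.2 1. ]
```

```bash
python3 -m inch '{"dp": [[-6,0,0],[-16,0,0],[-26,0,0],[-30,0,0],[-30,0,0],[-20,0,0],[-10,0,0],[-3,0,0],[0,0,0]], "yaw": [0,0,0,0,0,0,0,0,0]}' && python3 -m inch '{"dp": [[0,5,4],[0,11,10],[0,18,16],[0,22,20],[0,23,21],[0,23,21],[0,23,21],[0,23,21],[0,23,21],[0,23,21],[0,23,21],[0,23,21],[0,23,21],[0,23,21],[0,23,20],[0,22,20],[0,18,16],[0,12,10],[0,7,7],[0,4,3]], "yaw": [0,0,0,0,0,0,0,0,0,0,0,0,0,0,0,0,0,0,0,0]}'; python3 -m inch '{"dp": [[0,0,0],[0,0,0]], "yaw": [0,0]}'; python3 go.py 406 -247 112
```

```text
time_s: 19.97
position: [0.6263, 0.2063, 0.1732]
tcp_rot: [[0.0, 0.278, -0.961], [0.0, -0.961, -0.278], [-1.0, 0.0, -0.0]]
force: [-0.2, -0.9, -1.0]
opening: 0.271
time_s: 21.63
position: [0.4055, -0.2449, 0.1717]
tcp_rot: [[-0.002, 0.276, -0.961], [0.002, -0.961, -0.276], [-1.0, -0.003, 0.002]]
force: [-0.9, 0.3, -0.7]
opening: 0.267
time_s: 21.8
position: [0.4068, -0.2436, 0.1723]
tcp_rot: [[-0.001, 0.278, -0.961], [0.002, -0.961, -0.278], [-1.0, -0.002, 0.001]]
force: [-0.2, 0.3, -1.5]
opening: 0.262
t 21.8 at [ 406.8 -243.6  172.3] dp tool [60.3  3.2  1.6] len 60.4 open 22.8 F [-0.2  0.3 -1.5]
```

```bash
python3 -m inch '{"dp": [[6,2,1],[14,1,0.5],[18,0,0],[14,0,0],[8,0,0],[0,0,0],[0,0,0]], "yaw": [0,0,0,0,0,0,0]}'; python3 go.py 406 -247 82;python3 look.py .406 -.247 f2
python3 - <<'E'
from h import *
c=load("scene_f2.npz"); u,v=proj(c,[.406,-.247,.07])[0].astype(int); k=min(blobs(c,'yellow'),key=lambda k:np.hypot(*(k[:,0].mean(0)-(u,v))))
m=np.zeros(c["color"].shape[:2],np.uint8);cv2.drawContours(m,[k],-1,1,-1)
print([(r,q[0],q[-1],(q[0]+q[-1])/2) for r in range(v-30,v+40,3) if len(q:=np.flatnonzero(m[r]))])
print(np.round(proj(c,[[.406,-.247,z] for z in(0,.03,.06,.08,.1)]),1))
E
```

```text
time_s: 22.38
position: [0.4065, -0.2471, 0.1125]
tcp_rot: [[-0.001, 0.279, -0.96], [0.001, -0.96, -0.279], [-1.0, -0.001, 0.0]]
force: [-0.6, -0.1, -0.7]
opening: 0.269
t 22.38 at [ 406.5 -247.1  112.5] dp tool [30.5 -0.2  0.5] len 30.5 open 23.4 F [-0.6 -0.1 -0.7]
[(196, np.int64(167), np.int64(173), np.float64(170.0)), (199, np.int64(168), np.int64(176), np.float64(172.0)), (202, np.int64(166), np.int64(178), np.float64(172.0)), (205, np.int64(166), np.int64(178), np.float64(172.0)), (208, np.int64(163), np.int64(177), np.float64(170.0)), (211, np.int64(148), np.int64(176), np.float64(162.0)), (214, np.int64(149), np.int64(177), np.float64(163.0)), (217, np.int64(151), np.int64(177), np.float64(164.0)), (220, np.int64(152), np.int64(178), np.float64(165.0)), (223, np.int64(153), np.int64(179), np.float64(166.0)), (226, np.int64(154), np.int64(179), np.float64(166.5)), (229, np.int64(155), np.int64(179), np.float64(167.0)), (232, np.int64(156), np.int64(177), np.float64(166.5)), (235, np.int64(158), np.int64(173), np.float64(165.5))]
[[168.2 228.3]
 [166.2 221.5]
 [164.2 214.4]
 [162.8 209.5]
 [161.3 204.5]]
```

View pics/f2.png

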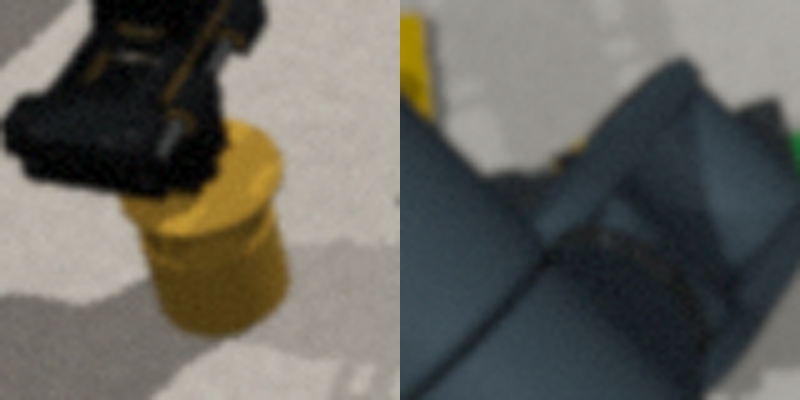

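The lid is over the pot and roughly concentric: its right edge is at column 178 and its left at about 147, so the centre is about 162.5 against 162 expected. Lowering.

```bash
python3 -m inch '{"dp": [[4,0,0],[7,0,0],[7,0,0],[5,0,0],[3,0,0],[2,0,0],[0,0,0],[0,0,0]], "yaw": [0,0,0,0,0,0,0,0]}'; python3 go.py 406 -247 82
```

```text
time_s: 23.15
position: [0.4064, -0.2477, 0.0847]
tcp_rot: [[-0.0, 0.278, -0.961], [0.0, -0.961, -0.278], [-1.0, -0.0, 0.0]]
force: [0.5, -0.0, -1.4]
opening: 0.266
t 23.15 at [ 406.4 -247.7   84.7] dp tool [ 2.7 -0.8  0.2] len 2.8 open 23.1 F [ 0.5 -0.  -1.4]
```

```bash
python3 -m inch '{"dp": [[1,0,0],[1,0,0],[0.3,0,0],[0,0,0],[0,0,0]], "yaw": [0,0,0,0,0]}'; python3 -m inch '{"dp": [[0,0,0],[0,0,0],[0,0,0],[0,0,0],[0,0,0],[-5,0,0],[-15,0,0],[-25,0,0],[-30,0,0],[-30,0,0],[-15,0,0],[0,0,0]], "yaw": [0,0,0,0,0,0,0,0,0,0,0,0]}' 60; python3 go.py 174 -600 230
```

```text
time_s: 23.57
position: [0.4065, -0.2478, 0.0826]
tcp_rot: [[0.0, 0.278, -0.961], [-0.0, -0.961, -0.278], [-1.0, 0.0, -0.0]]
force: [-0.8, -0.1, -0.6]
opening: 0.267
time_s: 24.57
position: [0.4082, -0.2493, 0.2064]
tcp_rot: [[0.006, 0.278, -0.96], [-0.006, -0.96, -0.278], [-1.0, 0.007, -0.004]]
force: [0.4, 0.6, -0.1]
opening: 0.691
t 24.57 at [ 408.2 -249.3  206.4] dp tool [-23.  271.8 322.5] len 422.4 open 60.1 F [ 0.4  0.6 -0.1]
```

```bash
python3 -m inch '{"dp": [[-3,9,9],[-5,16,18],[-5,18,22],[-5,20,24],[-5,20,24],[0,20,24],[0,20,24],[0,20,24],[0,20,24],[0,20,24],[0,20,24],[0,20,24],[0,20,24],[0,16,20],[0,8,10],[0,0,0],[0,0,0]], "yaw": [0,0,0,0,0,0,0,0,0,0,0,0,0,0,0,0,0]}'
python3 - <<'E'
from h import *
for n in("scene","top"):
    c=bot.capture(n); np.savez(n+"_z.npz",**c); c0=load(n+"0.npz")
    cv2.imwrite(f"pics/{n}_z.png",c["color"][:,:,::-1])
    for col,p in(('red',(.617,-.184)),('yellow',(.406,-.247)),('blue',(.547,.4)),('yellow',(.4925,-.093)),('blue',(.476,.099))):
        sq=p[0]<.5 and p[0]>.41; z=.015 if sq else .065
        def f(c):
            t=proj(c,[*p,z])[0]; k=min(blobs(c,col),key=lambda k:np.hypot(*(k[:,0].mean(0)-t))); return k
        k=f(c); x,e=fit(c,k,z); print(n,col,'sq' if sq else 'lid',np.round(x*1e3,1),round(e*1e3,1), np.round(fit(c0,f(c0),z)[0]*1e3,1) if sq else '')
E
```

```text
time_s: 25.98
position: [0.1743, -0.5917, 0.2245]
tcp_rot: [[0.0, 0.277, -0.961], [0.003, -0.961, -0.277], [-1.0, -0.003, -0.001]]
force: [-0.6, 0.8, -0.1]
opening: 0.687
scene red lid [ 627.3 -198.6   57.4] 16.6 
scene yellow lid [ 424.4 -261.6   59.3] 18.1 
scene blue lid [561.4 364.4  73.4] 29.9 
scene yellow sq [494.3 -90.6  50.4] 11.3 [493.4 -90.5  50.7]
scene blue sq [478.5  98.8  48.8] 10.5 [478.4  98.9  48.8]
top red lid [ 615.4 -185.4   42.5] 1.0 
top yellow lid [ 406.9 -250.2   43.5] 1.7 
top blue lid [545.1 396.6  43. ] 2.3 
top yellow sq [490.6 -95.1  48.5] 10.1 [491.8 -96.2  48.1]
top blue sq [475.9 100.4  48.5] 9.8 [474.9  99.8  48.2]
```

Run:
```python
import cv2,numpy as np
from h import *
for n in("top","scene"):
    c=load(n+"_z.npz");im=c["color"][:,:,::-1]; r=[]
    for p in((.617,-.184),(.406,-.247),(.547,.4)):
        u,v=proj(c,[*p,.05])[0].astype(int); r.append(cv2.resize(im[v-22:v+22,u-22:u+22],(264,264),interpolation=cv2.INTER_CUBIC))
    cv2.imwrite(f"pics/f_{n}.png",np.hstack(r))
cv2.imwrite("pics/final.png",np.vstack([cv2.imread("pics/f_top.png"),cv2.imread("pics/f_scene.png")]))
```

```text
(no output)
```

View pics/final.png

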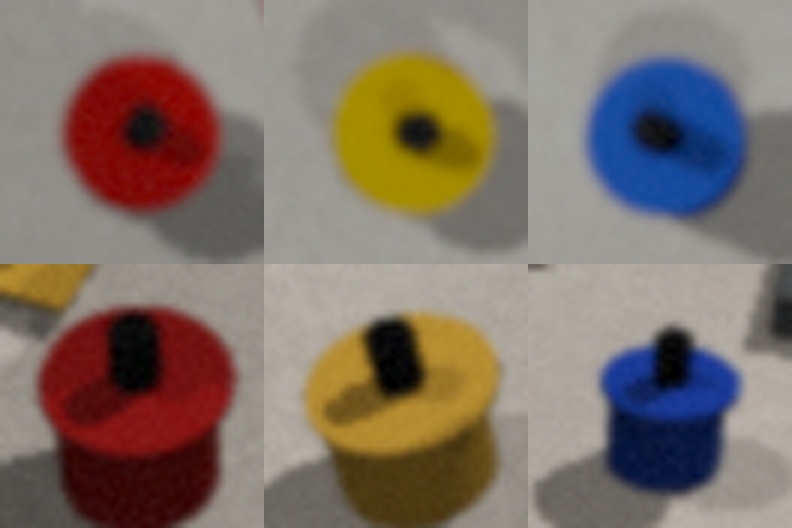

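View pics/scene_z.png

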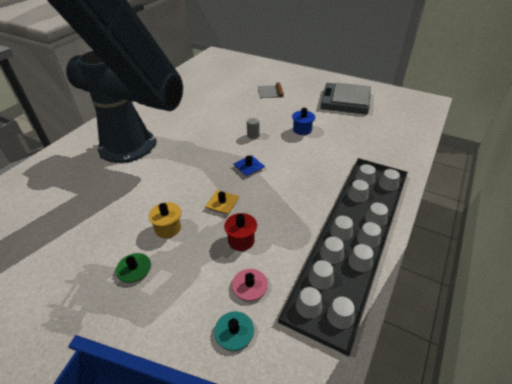

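All three lids are seated flat and concentric on their own colour of pot, and the square lids and shaker have not moved. Handing in.

```bash
python3 -c "
from rig import bot
print(bot.hand_in(), bot.read_state()['time_s'])"
```

```text
the job is handed in; nothing more can be done
the job is handed in; nothing more can be done
```

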